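Poke a snug tin out of the dent gauge and pack it

TASK

The small red tin is stuck in the blue dent-gauge stand. Pick up the C-shaped ejector by its orange handle, slide its foot in under the stand and poke the tin up from below through the access hole until about half of it stands out of the block, then withdraw the ejector and stand it upright on the table clear of the stand. Lift the tin out and set it down gently, upright, on the green pad in the blue tray, leaving the two tins in the tray where they are.

Things in the scene. Friction and masses are not known exactly. Their poses are not given: they have to be found in the camera images.
- stand: dent-gauge stand, fixed: blue/grey block 84 mm deep (x), 110 mm wide (y), on two grey side cheeks with 90 mm clear between them; the space below is open to front (-x) and back (+x). Origin on the table under the pocket's centre, z up. Block's underside 75 mm above the table, top 131 mm. Foot flanges 4 mm high reach to y = +-85 mm
- stand_seat (a point): centre of the floor of the round pocket in the block, 81 mm above the table, stand's axes. Pocket 56 mm wide, 50 mm deep; its floor is 6 mm thick with a concentric access hole 36 mm wide. Rubber spring pads in the pocket's wall hold the tin at whatever height it is left (moving it takes about 2 to 6 N) while no more than 35 mm of it stands out of the block
- tin_mid (a point): centre (half-way up) of the small closed red-labelled steel tin, 54 mm in diameter and 48 mm tall, about 0.11 kg; z along its axis. At the start it sits on the pocket's floor, its top 2 mm below the block's top, so only its steel lid shows and it cannot be grasped
- ejector_grip (a point): centre of the orange handle of the ejector, a loose C-shaped steel tool, 0.25 kg, standing on its own foot. Handle 40 (x) x 20 (y) x 48 mm (z), centre 221 mm above the foot's underside; grip it across y from above. A top arm (185 to 197 mm above the foot's underside) runs from it in -x to an upright post 24 mm wide (y), 70 to 84 mm from the handle's axis
- ejector_stub (a point): top centre of the ejector's upright stub, 16 mm in diameter, exactly under the handle (163 mm below its centre), 58 mm above the foot's underside. Foot 8 mm thick: a tongue 24 mm wide from the post to 17 mm past the stub (+x), and a wide part 80 mm across (y) from x = -63 to -108 mm. In use, ejector's x axis along the stand's x axis, foot going in from the stand's front
- tray: blue packing tray, fixed, 240 mm (x) by 150 mm (y), walls 4 mm thick and 22 mm high, floor 4 mm above the table; origin on the table under its centre. Two tins stand in its +x half
- tray_spot (a point): centre of the flat green round pad, 80 mm across, on the floor of the tray's -x half, 60 mm from the tray's centre; the point lies on the tray's floor, 4 mm above the table
- corn_tin: yellow-labelled tin standing in the tray, 66 mm in diameter, 80 mm tall; origin at the centre of its underside. Leave it alone
- pea_tin: green-labelled tin standing in the tray, 66 mm in diameter, 80 mm tall; origin at the centre of its underside. Leave it alone
Things that resemble listed ones, but are neither listed nor needed, are in the scene too. Leave any turquoise look-alike of the part that bears ejector_grip alone.

How it is judged:
By the outcome, as a careful person would: the job done as asked, in the order asked, and still so for the second after the job is handed in, with the robot touching nothing.
It also fails if it takes over 72 s, if anything falls off the work surface, if the arm or the gripper's body presses on something with over 40 N, if the wrist force passes 120 N, or if a joint passes its speed limit or range.

ROBOT

A 6-joint arm with a two-finger parallel gripper is mounted at the origin on the work surface. World frame = base frame: x ahead of the robot, y to its left, z up, the work surface at z = 0. Lengths are in m, angles in rad, forces in N, time in s.
With the tool pointing down it reaches from about 0.3 to 0.825 m from the base axis. Payload 5.4 kg.
Tool frame: the origin (TCP) lies at the very end of the fingers, on their centre line; the grasp point (between the pads) lies 19 mm behind it; z points along the fingers, y is the line along which they close (so a half turn about z gives the same grasp; the last joint's range is limited). The gripper opens to 92 mm and grips with 3 to 60 N. Pads are 20 mm wide; open, the fingers measure 128 mm over their backs; the gripper's body (75 mm by 189 mm) begins 69 mm behind the grasp point.
Start: joints at [-1.459, 0.158, 1.597, -0, 1.386, -0.21], TCP at [0.182, -0.545, 0.215] pointing down, gripper open.
Joint ranges: [-2.91, 2.91], [-0.94, 2.29], [0.18, 2.7], [-1.29, 4.43], [0.17, 2.64], [-3, 3]. Speed limits (rad/s): [2.57, 2.57, 3.14, 3.14, 3.14, 3.14].

INTERFACE

Orientations are given as a rotation vector (axis times angle).
In Python, from workcell import bot gives the robot as it stands. Calls block until the motion is done:
- bot.goto(position, orientation): joint-space move of the TCP to a pose.
- bot.line_to(position, rot=None, max_speed=0.15): straight line of the TCP; rot=None keeps the orientation; max_speed is the mean speed in m/s.
- bot.set_joints(angles): joint-space move.
- bot.set_gripper(opening, newtons=None): opening from 0.0 (shut) to 1.0 (fully open); newtons is the grip in N (None keeps the last); returns when the fingers have stopped.
- bot.hold(seconds).
- bot.inverse_kinematics(position, orientation): joint angles nearest the present ones, or None.
- bot.read_camera(name): name is "side" or "top" or "wrist"; returns a dict with "pixels" (420x560x3 uint8, blue, green, red), "fx", "fy", "cx", "cy" (pixels), "R" (3x3) and "t" (3): a world point X has camera coordinates R X + t. Camera axes: x right, y down, z forward; pixel columns grow to the right and rows downward; lengths in m; the calibration is good to about 2 mm. A picture is of the moment at which its call begins. There is no depth.
A pose or a line that the arm cannot do raises bot.MotionError and nothing moves.
- bot.job_done(): hands the job in, once; it reports no verdict.
Readings, each from a call of its own:
- bot.current_clock(): time.
- bot.current_joints(): joint angles.
- bot.current_joint_vel(): joint speeds.
- bot.current_effort(): joint torques, N m.
- bot.current_ee_pos(): TCP position.
- bot.current_tool_rot(): TCP orientation.
- bot.current_contact_force(): force on the tool from outside, world axes, zero at the start.
- bot.current_ft_torque(): the same for the moment, N m.
- bot.current_opening(): opening from 0.0 (shut) to 1.0 (fully open).
Only numpy, scipy, OpenCV 4.12 (cv2) and the standard library are available. Lean on these libraries where they do the work, as an engineer would, in place of code of your own. Each camera call takes 0.05 s, during which the arm holds its last target. There are 200 camera calls.

## Working session

There is one attempt and no reset: what is moved stays moved. The work goes in short steps, each a Python script; the robot and the scene stay as the last script left them, time stands still between calls to the robot, and variables do not carry over. Pictures are saved under pics/ and viewed, on a budget of 10 in all, crops included, one or two more only if the job needs it, and the job is handed in when it is done.

```bash
mkdir -p pics; ls; python3 - <<'E'
from workcell import bot
import cv2,numpy as np
for n in("top","side"):
    c=bot.read_camera(n);cv2.imwrite(f"pics/{n}0.png",c["pixels"])
    print(n,c["fx"],c["cx"],c["cy"],np.round(c["R"],3).tolist(),np.round(c["t"],3),"cam at",-c["R"].T@c["t"])
print(bot.current_tool_rot(),bot.current_clock())
E
```

```text
pics
top 381.6902546776799 281.7286660337674 205.01575037326367 [[-0.019, -1.0, 0.004], [-0.998, 0.019, -0.064], [0.064, -0.005, -0.998]] [-0.075  0.569  1.019] cam at [ 0.5009185  -0.08008739  1.05350796]
side 537.6814774170883 272.90816590068493 216.3964089731212 [[0.906, -0.424, -0.006], [-0.294, -0.618, -0.73], [0.305, 0.663, -0.684]] [-0.52   0.219  1.435] cam at [ 0.09799428 -1.0359104   1.13802159]
[-3.09933888e+00 -5.03055922e-01 -1.08792230e-04] 0.1
```

View pics/top0.png

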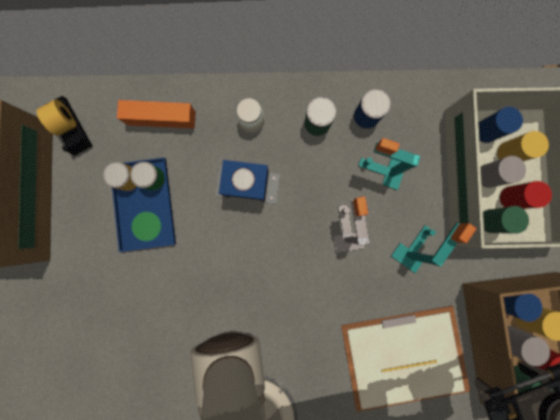

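View pics/side0.png

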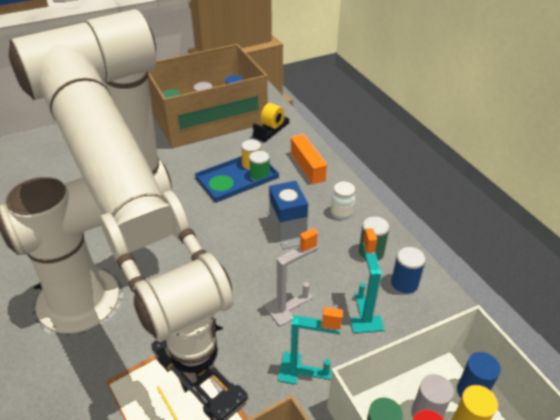

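```bash
cat > h.py <<'E'
from workcell import bot
import cv2,numpy as np
def ray(c,px,z):
    d=c["R"].T@np.array([(px[0]-c["cx"])/c["fx"],(px[1]-c["cy"])/c["fy"],1]);o=-c["R"].T@c["t"]
    return o+d*(z-o[2])/d[2]
def proj(c,X):
    p=c["R"]@np.asarray(X,float)+c["t"];return np.array([c["fx"]*p[0]/p[2]+c["cx"],c["fy"]*p[1]/p[2]+c["cy"]])
def blobs(c,lo,hi,amin=30):
    m=cv2.inRange(cv2.cvtColor(c["pixels"],cv2.COLOR_BGR2HSV),lo,hi)
    return m,[k for k in cv2.findContours(m,cv2.RETR_EXTERNAL,cv2.CHAIN_APPROX_NONE)[0] if cv2.contourArea(k)>amin]
E
python3 - <<'E'
from h import *
c=bot.read_camera("top");s=bot.read_camera("side")
def show(n,cam,lo,hi,z,amin=40):
    for k in blobs(cam,lo,hi,amin)[1]:
        r=cv2.minAreaRect(k);b=cv2.boxPoints(r)
        print(n,np.round(r[0],1),np.round(r[1],1),"ctr",np.round(ray(cam,r[0],z)[:2],4),"corners",np.round([ray(cam,p,z)[:2] for p in b],3).tolist())
show("orange",c,(5,150,100),(14,255,255),.245)
show("blue",c,(105,120,40),(125,255,255),.131,300)
show("green",c,(50,120,60),(70,255,255),.004,200)
show("orangeS",s,(5,150,100),(14,255,255),.245)
big=[cv2.resize(i["pixels"][y:y+h,x:x+w],(400,400),interpolation=cv2.INTER_CUBIC) for i,x,y,w,h in((c,310,180,80,80),(s,250,220,110,110))]
cv2.imwrite("pics/ej.png",np.hstack(big))
E
```

```text
orange [466.6 232.9] [10.5 19.2] ctr [ 0.4863 -0.4747] corners [[0.477, -0.453], [0.509, -0.479], [0.496, -0.496], [0.464, -0.471]]
orange [361.1 205.6] [16.9  9.2] ctr [ 0.5487 -0.2531] corners [[0.565, -0.241], [0.568, -0.26], [0.532, -0.265], [0.529, -0.246]]
orange [388.4 144.6] [18.3  9.2] ctr [ 0.6785 -0.3162] corners [[0.676, -0.294], [0.695, -0.301], [0.681, -0.338], [0.663, -0.331]]
orange [154.2 111.4] [73.2 19.3] ctr [0.7604 0.1861] corners [[0.744, 0.265], [0.787, 0.264], [0.776, 0.106], [0.734, 0.109]]
blue [526.  306.6] [29.9 25. ] ctr [ 0.3063 -0.6636] corners [[0.289, -0.62], [0.345, -0.64], [0.324, -0.708], [0.268, -0.687]]
blue [243.2 179.8] [44.6 34.1] ctr [0.6236 0.0072] corners [[0.59, 0.066], [0.672, 0.056], [0.658, -0.052], [0.575, -0.041]]
blue [142.1 204.4] [86.8 55.3] ctr [0.5683 0.2524] corners [[0.667, 0.332], [0.68, 0.198], [0.471, 0.174], [0.458, 0.306]]
blue [507.1 120.2] [23.7 27.7] ctr [ 0.7591 -0.6444] corners [[0.771, -0.601], [0.801, -0.664], [0.747, -0.687], [0.718, -0.624]]
green [146. 226.] [26. 26.] ctr [0.5181 0.2873] corners [[0.555, 0.323], [0.553, 0.252], [0.482, 0.252], [0.483, 0.323]]
orangeS [130.9 369.2] [ 2.1 52.4] ctr [ 0.0803 -0.4346] corners [[0.035, -0.439], [0.126, -0.425], [0.127, -0.43], [0.036, -0.444]]
orangeS [332.1 318.1] [19.4 20. ] ctr [ 0.4773 -0.4937] corners [[0.447, -0.504], [0.475, -0.462], [0.508, -0.483], [0.48, -0.524]]
orangeS [370. 240.] [22. 12.] ctr [ 0.6658 -0.3395] corners [[0.673, -0.303], [0.698, -0.315], [0.659, -0.375], [0.635, -0.363]]
orangeS [308.5 239.5] [20.4 16.4] ctr [ 0.538  -0.2769] corners [[0.533, -0.24], [0.57, -0.252], [0.542, -0.312], [0.507, -0.3]]
orangeS [308.1 158.4] [53.6 22.6] ctr [ 0.6822 -0.0013] corners [[0.653, 0.093], [0.73, 0.128], [0.709, -0.089], [0.64, -0.115]]
```

View pics/ej.png

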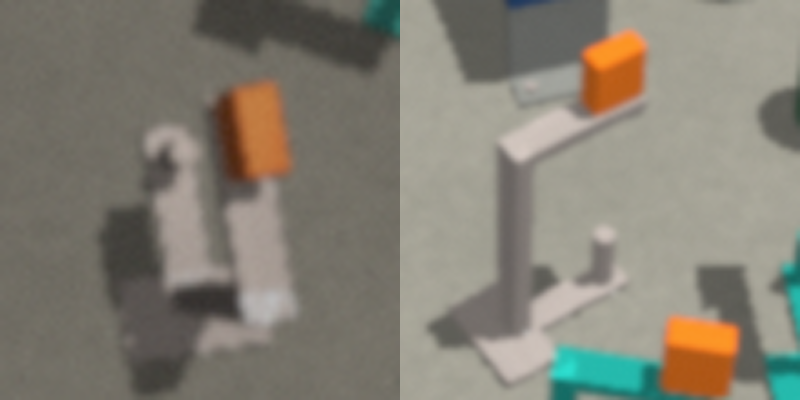

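```bash
cat >> h.py <<'E'
from scipy.spatial.transform import Rotation as Ro
def rot(yaw): # deg, choose half turn nearest to joint6 centre
    best=None
    for a in(yaw,yaw+180):
        rv=(Ro.from_euler("z",a,degrees=True)*Ro.from_euler("x",180,degrees=True)).as_rotvec()
        yield rv
def down(pos,yaw):
    c=[(abs(q[5]),rv) for rv in rot(yaw) for q in[bot.inverse_kinematics(pos,rv)] if q is not None]
    return min(c,key=lambda t:t[0])[1]
def save(n,cams=("wrist",),crop=None):
    out=[bot.read_camera(k) for k in cams]
    return out, cv2.imwrite(f"pics/{n}.png",np.hstack([o["pixels"] for o in out]))
E
python3 - <<'E'
from h import *
bot.line_to([.182,-.5,.36],max_speed=.3)
p=[.545,-.252,.34];rv=down(p,8);bot.goto(p,rv)
print(bot.current_ee_pos(),bot.current_joints(),bot.current_clock())
(c,),_=save("w1")
for k in blobs(c,(4,130,60),(16,255,255),200)[1]:
    r=cv2.minAreaRect(k);print(r,[np.round(ray(c,q,.245)[:2],4) for q in cv2.boxPoints(r)],ray(c,r[0],.245))
E
```

```text
[ 0.54447119 -0.25289839  0.33971323] [-6.35710426e-01  1.75551903e-01  1.33423502e+00 -3.58712776e-04
  1.63225509e+00  7.96713616e-01] 2.475
((433.3061828613281, 398.8206787109375), (8.62954044342041, 41.529666900634766), 6.519801616668701) [array([ 0.377 , -0.4041]), array([ 0.4197, -0.3977]), array([ 0.4197, -0.4053]), array([ 0.377 , -0.4118])] [ 0.39873977 -0.40466188  0.245     ]
((254.97830200195312, 398.00091552734375), (42.30785369873047, 7.775262832641602), 87.51044464111328) [array([ 0.399, -0.244]), array([ 0.4003, -0.2506]), array([ 0.3566, -0.2574]), array([ 0.3553, -0.2507])] [ 0.37820768 -0.25060912  0.245     ]
((525.16650390625, 288.99493408203125), (28.047731399536133, 67.15098571777344), 88.26429748535156) [array([ 0.5184, -0.4215]), array([ 0.5274, -0.4734]), array([ 0.5039, -0.4822]), array([ 0.4947, -0.4292])] [ 0.51126126 -0.45153866  0.245     ]
((287.5, 205.0), (60.0, 27.0), 90.0) [array([ 0.5744, -0.2414]), array([ 0.5771, -0.261 ]), array([ 0.5314, -0.2679]), array([ 0.5286, -0.2474])] [ 0.55338741 -0.25435053  0.245     ]
((402.960693359375, 40.16292190551758), (64.12987518310547, 50.13790512084961), 32.0053825378418) [array([ 0.6696, -0.2885]), array([ 0.697 , -0.3007]), array([ 0.6822, -0.3407]), array([ 0.6537, -0.3294])] [ 0.67591771 -0.3146812   0.245     ]
```

View pics/w1.png

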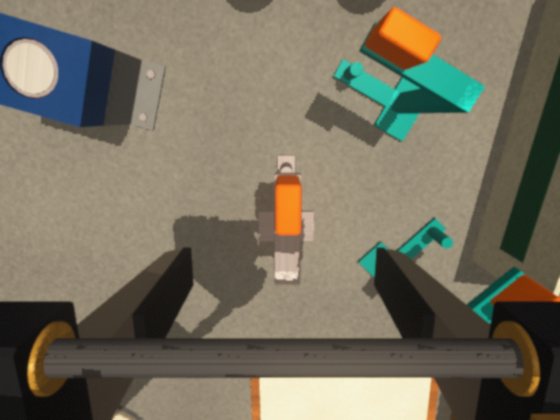

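```bash
python3 - <<'E'
from h import *
p=np.array([.549,-.2535,.30]);rv=down(p,8.4)
bot.line_to(p,rv,.15);bot.line_to([p[0],p[1],.205],max_speed=.12)
print(bot.current_contact_force())
bot.set_gripper(0.0,50);print(bot.current_opening(),bot.current_ee_pos())
f0=bot.current_contact_force();bot.line_to([p[0],p[1],.225],max_speed=.08);bot.hold(.3)
print(f0,bot.current_contact_force(),bot.current_ft_torque(),bot.current_opening(),bot.current_clock())
# stand: lid & blue top in top view
c,_=save("s2",("side",));
t=bot.read_camera("top");cv2.imwrite("pics/t2.png",t["pixels"])
m,_=blobs(t,(105,120,30),(125,255,255));x,y,w,h=205,150,80,65
a=cv2.resize(t["pixels"][y:y+h,x:x+w],None,fx=5,fy=5,interpolation=2)
b=cv2.resize(c[0]["pixels"][170:335,240:360],None,fx=2.6,fy=2.6,interpolation=2)
b=b[:429];a=cv2.copyMakeBorder(a,0,429-a.shape[0],0,0,0);cv2.imwrite("pics/m2.png",np.hstack([a,b]))
E
```

```text
[ 0.60456922 -0.20338145  0.64721412]
0.21579977952943888 [ 0.5490125  -0.2535205   0.20492692]
[-0.04615444 -0.31290507 -0.61761148] [ 0.43432967 -0.19494025 -2.81993245] [ 0.004904   -0.10792922  0.00238182] 0.21654825638404857 5.6667
```

View pics/m2.png

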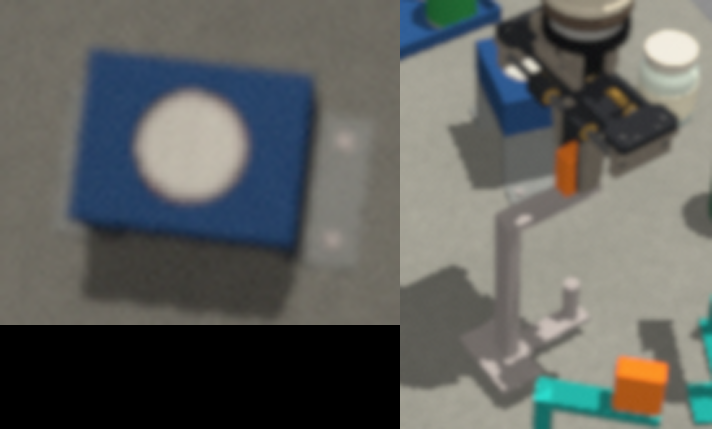

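```bash
cat >> h.py <<'E'
S=None
E
python3 - <<'E'
from h import *
t=bot.read_camera("top")
px=lambda a,b:(205+a/5-.4,150+b/5-.4)
S=ray(t,px(190,146),.129)
e=[ray(t,px(*q),.131)[:2] for q in((92,50),(312,75),(298,250),(70,218))]
for i,j in((1,0),(0,3),(1,2)):
    v=e[j]-e[i];print(np.round(v,4),np.degrees(np.arctan2(v[1],v[0])))
print("lid",S,"corners",np.round(e,4), "mean",np.mean(e,0))
m=cv2.inRange(cv2.cvtColor(t["pixels"],cv2.COLOR_BGR2HSV),(0,0,140),(179,70,255));m[:150]=0;m[215:]=0;m[:,:215]=0;m[:,268:]=0
k=max(cv2.findContours(m,0,1)[0],key=cv2.contourArea);el=cv2.fitEllipse(k);print(el,ray(t,el[0],.129))
yaw=-7.5;u=np.array([np.cos(np.radians(yaw)),np.sin(np.radians(yaw))])
P=ray(t,el[0],.129)[:2]-.16*u
p=[*P,.225];bot.line_to(p,down(p,yaw),.15);bot.hold(.2);print(p,bot.current_ee_pos(),bot.current_clock())
o,_=save("pre",("wrist",));s=bot.read_camera("side")
cv2.imwrite("pics/pre.png",np.hstack([cv2.resize(o[0]["pixels"],(400,300)),cv2.resize(s["pixels"][150:345,160:420],(400,300))]))
E
```

```text
[0.0143 0.1071] 82.38532536779728
[-0.0821  0.0114] 172.0601927498167
[-0.0855  0.0082] 174.4933289610952
lid [0.62640429 0.00891109 0.129     ] corners [[ 0.6742  0.0559]
 [ 0.6599 -0.0512]
 [ 0.5744 -0.0429]
 [ 0.5921  0.0673]] mean [0.6251288  0.00727298]
((242.88075256347656, 178.8180694580078), (19.705097198486328, 20.09342384338379), 79.63420867919922) [0.62634704 0.00822789 0.129     ]
[np.float64(0.4677158609623097), np.float64(0.029112079542797303), 0.225] [0.46779898 0.02882213 0.22497649] 8.125
```

View pics/pre.png

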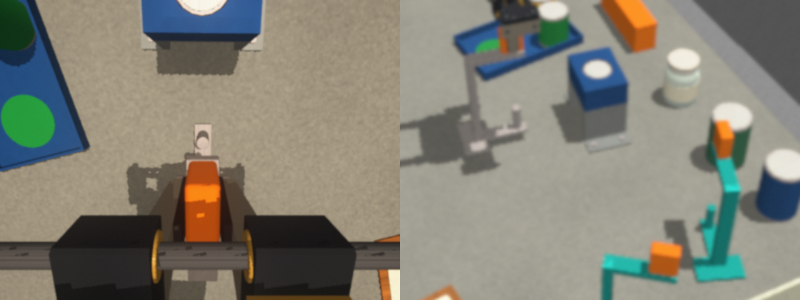

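```bash
python3 - <<'E'
from h import *
w=bot.read_camera("wrist");s=bot.read_camera("side")
p=np.array(bot.current_ee_pos());X=np.array([p[0],p[1],p[2]-.205+.058]);print("exp stub",X)
print("wrist",proj(w,X),"seen ~284,193", ray(w,(284,193),X[2]));print("side",proj(s,X),"seen 235.4,219.5",ray(s,(235.4,219.5),X[2]))
u=np.array([np.cos(np.radians(-7.5)),np.sin(np.radians(-7.5)),0]);q=X-.077*u
for z in(-.05,.125):print("post",proj(s,q+[0,0,z]))
a=cv2.resize(w["pixels"][150:270,220:350],None,fx=3,fy=3,interpolation=2);b=cv2.resize(s["pixels"][150:270,190:270],None,fx=3,fy=3,interpolation=2)
cv2.imwrite("pics/stub.png",np.hstack([a,b]))
E
```

```text
exp stub [0.46772725 0.02903797 0.07798028]
wrist [283.73756353 200.47672099] seen ~284,193 [0.47444096 0.02791653 0.07798028]
side [234.73837262 218.87108155] seen 235.4,219.5 [0.46845308 0.02578752 0.07798028]
post [209.98849062 236.99296476]
post [204.36244382 191.07499868]
```

View pics/stub.png

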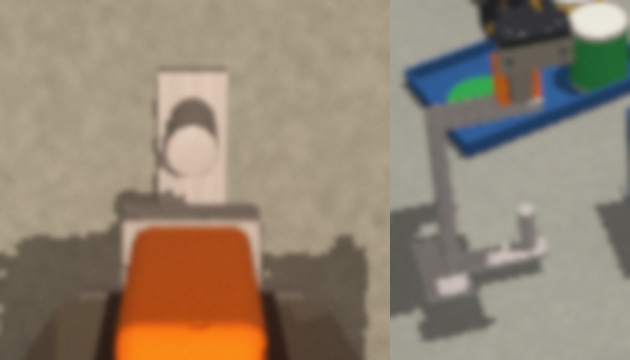

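```bash
python3 - <<'E'
from h import *
S=np.array([.6263,.0082]);p=bot.current_ee_pos()
bot.line_to([p[0],p[1],.213],max_speed=.08)
bot.line_to([*S,.213],max_speed=.08);print(bot.current_contact_force(),bot.current_ee_pos())
for z in(.224,.232,.240,.248,.255):
    bot.line_to([*S,z],max_speed=.03);print(z,np.round(bot.current_contact_force(),2),np.round(bot.current_ft_torque(),3))
bot.hold(.2);print(bot.current_opening(),bot.current_clock())
s=bot.read_camera("side");cv2.imwrite("pics/up.png",cv2.resize(s["pixels"][130:280,190:360],None,fx=3.5,fy=3.5,interpolation=2))
E
```

```text
[ 0.0427166  -0.49190678 -2.1342771 ] [0.62609695 0.0082624  0.21308048]
0.224 [ 0.49  0.18 -2.73] [-0.013 -0.114 -0.017]
0.232 [-1.28 -0.13 -3.71] [ 0.123  0.248 -0.018]
0.24 [-1.32 -0.11 -5.28] [0.109 0.373 0.002]
0.248 [-0.45  0.31 -4.36] [ 0.078  0.213 -0.039]
0.255 [-0.53  0.31 -4.74] [ 0.101  0.184 -0.05 ]
0.2111497036247569 13.125
```

View pics/up.png

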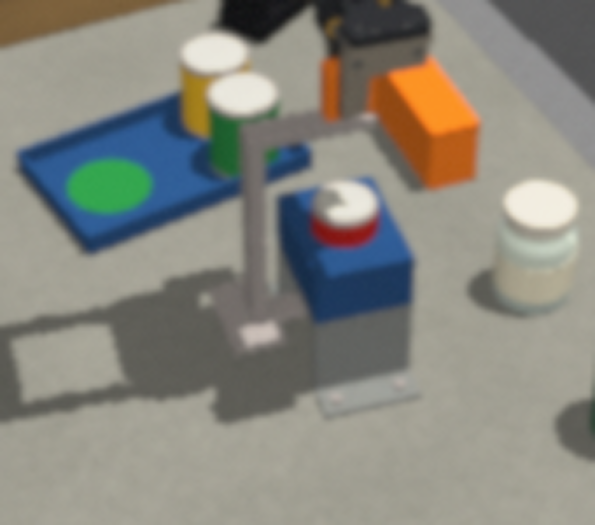

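```bash
python3 - <<'E'
from h import *
s=bot.read_camera("side")
for z in(.135,.145,.15,.155,.16):print(z,proj(s,[.6263,.0082,z]))
m=cv2.inRange(cv2.cvtColor(s["pixels"],cv2.COLOR_BGR2HSV),(0,150,60),(4,255,255));m[:180]=0;m[215:]=0
ys,xs=np.nonzero(m);print(xs.min(),xs.max(),ys.min(),ys.max())
g=cv2.cvtColor(s["pixels"],cv2.COLOR_BGR2HSV);print(g[176:206,288].tolist())
# post/arm lines expected (no tilt)
u=np.array([np.cos(np.radians(-7.5)),np.sin(np.radians(-7.5)),0]);B=np.array([.6261,.0083,.05])
for n,(d,z) in dict(posttop=(-.084,.197),postbot=(-.084,.008),).items():print(n,(proj(s,B+u*d+[0,0,z])-[190,130])*3.5)
E
```

```text
0.135 [287.7713476  192.57031731]
0.145 [287.81606828 189.90379108]
0.15 [287.83857864 188.56158253]
0.155 [287.86118992 187.21335689]
0.16 [287.88390279 185.85907361]
281 295 194 198
[[28, 22, 163], [26, 22, 163], [24, 23, 163], [26, 22, 163], [30, 16, 164], [22, 15, 181], [21, 20, 214], [23, 15, 228], [21, 14, 231], [24, 16, 227], [25, 20, 221], [23, 22, 206], [25, 22, 206], [26, 17, 226], [23, 14, 233], [24, 16, 229], [20, 21, 216], [14, 24, 183], [6, 50, 147], [1, 122, 132], [1, 192, 134], [1, 217, 135], [1, 213, 135], [176, 193, 131], [164, 131, 115], [120, 96, 128], [108, 161, 144], [107, 175, 147], [107, 174, 148], [107, 172, 147]]
posttop [240.0782234  130.10267046]
postbot [245.58530155 309.15962574]
```

```bash
python3 - <<'E'
from h import *
S=np.array([.6263,.0082]);u=np.array([np.cos(np.radians(-7.5)),np.sin(np.radians(-7.5))])
bot.line_to([*S,.213],max_speed=.06);print(bot.current_contact_force(),bot.current_ft_torque())
bot.line_to([*(S-.16*u),.213],max_speed=.1)
p=[.549,-.2535,.222];bot.line_to([*(S-.16*u),.222],max_speed=.1);bot.line_to(p,down(p,8.4),.15);p[2]=.209
bot.line_to(p,max_speed=.06);bot.hold(.2)
for z in np.arange(.2085,.2015,-.0008):
    bot.line_to([.549,-.2535,z],max_speed=.02);f=bot.current_contact_force();print(round(z,4),np.round(f,2))
    if f[2]>-.3:break
s=bot.read_camera("side");cv2.imwrite("pics/dn.png",cv2.resize(s["pixels"][170:340,220:390],None,fx=3.4,fy=3.4,interpolation=2))
print(bot.current_clock(),bot.current_ee_pos(),bot.current_ft_torque())
E
```

```text
[-0.39805207 -0.29778327 -2.15372039] [ 0.04319895 -0.11337707 -0.06255837]
0.2085 [ 0.09 -0.29 -2.78]
0.2077 [ 0.34  0.18 -2.2 ]
0.2069 [ 0.43 -0.13 -2.5 ]
0.2061 [-0.04 -1.27 -2.37]
0.2053 [ 0.16  0.16 -1.83]
0.2045 [-0.52  0.72 -0.3 ]
20.3 [ 0.54923375 -0.25363559  0.20495336] [ 0.09866896 -0.02413581  0.03454678]
```

View pics/dn.png

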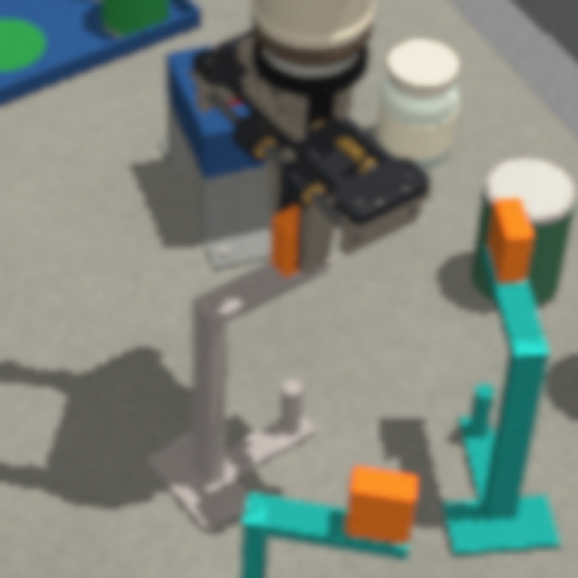

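```bash
python3 - <<'E'
from h import *
bot.set_gripper(.45);bot.hold(.2)
p=bot.current_ee_pos();bot.line_to([p[0],p[1],.31],max_speed=.12)
bot.set_gripper(1.0,20)
q=[.6263,.0082,.25];q1=[.6263,.0082,.31];rv=down(q1,-7.5);bot.goto(q1,rv);bot.line_to(q,rv,.12)
w=bot.read_camera("wrist");t=bot.read_camera("top");s=bot.read_camera("side")
print(bot.current_ee_pos(),proj(w,[.6263,.0082,.153]),bot.current_clock())
for k in blobs(t,(5,150,100),(14,255,255),40)[1]:print(np.round(cv2.minAreaRect(k)[0],1))
cv2.imwrite("pics/tin.png",np.hstack([w["pixels"][:,:],s["pixels"][150:330,200:440].repeat(2,0).repeat(1,1)[:360].copy() if 0 else cv2.resize(s["pixels"][150:345,250:360],(237,420))]))
E
```

```text
[0.6269961  0.00795885 0.2514373 ] [283.34437483 215.58467941] 24.75
[466.9 232.9]
[360.4 205.5]
[388.6 144.7]
[137.  110.4]
```

View pics/tin.png

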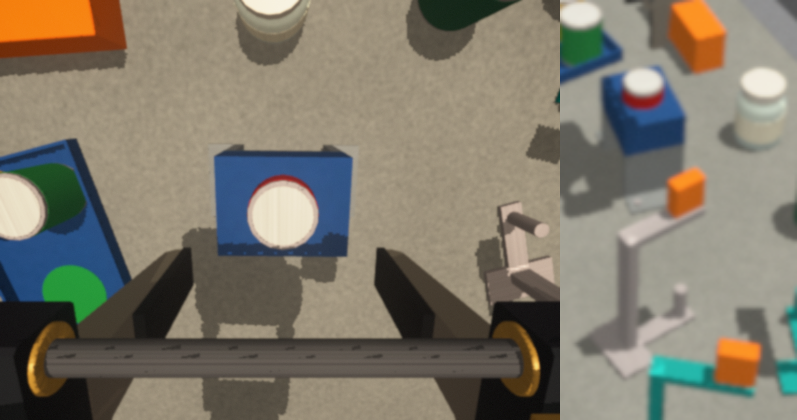

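```bash
python3 - <<'E'
from h import *
S=[.6263,.0082]
bot.line_to([*S,.16],max_speed=.12);bot.line_to([*S,.1355],max_speed=.05);print(bot.current_contact_force())
bot.set_gripper(0,25);print(bot.current_opening(),bot.current_contact_force())
bot.line_to([*S,.15],max_speed=.04);print(bot.current_contact_force());bot.line_to([*S,.24],max_speed=.1)
bot.hold(.2);print(bot.current_opening(),bot.current_contact_force(),bot.current_clock())
t=bot.read_camera("top")
c=max(blobs(t,(50,120,60),(70,255,255),100)[1],key=cv2.contourArea);e=cv2.fitEllipse(c);P=ray(t,e[0],.004);print(e,P)
p=[.518,.287,.2];bot.line_to([.55,.2,.22],down(p,7),.2);bot.line_to(p,max_speed=.15)
s=bot.read_camera("side");w=bot.read_camera("wrist")
cv2.imwrite("pics/held.png",np.hstack([cv2.resize(s["pixels"][60:220,180:320],(368,420)),cv2.resize(w["pixels"],(420,420))]))
for z in(.185,.17,.155):print(z,proj(s,[.518,.287,z]))
print(bot.current_opening(),bot.current_clock(),proj(w,P),proj(w,p))
E
```

```text
[-0.77719556  0.69211506  0.04054788]
0.5848034214315244 [-0.26678202  0.62678642  0.75786196]
[-2.82892165  0.86453241  0.26044217]
0.5771877087945512 [-0.09438474  0.14972351 -1.31333535] 28.7167Traceback (most recent call last):
  File "<stdin>", line 8, in <module>
ValueError: max() iterable argument is empty
```

```bash
python3 - <<'E'
from h import *
p=[.518,.287,.2];bot.line_to([.55,.2,.23],down(p,7),.2);bot.line_to(p,max_speed=.15);bot.hold(.2)
s=bot.read_camera("side");w=bot.read_camera("wrist")
cv2.imwrite("pics/held.png",np.hstack([cv2.resize(s["pixels"][60:220,180:320],(368,420)),cv2.resize(w["pixels"],(420,420))]))
for z in(.218,.17,.004):print(z,proj(s,[.518,.287,z]))
print(bot.current_opening(),bot.current_clock(),bot.current_contact_force(),proj(w,[.518,.287,.004]))
E
```

```text
Traceback (most recent call last):
workcell.MotionError: the arm cannot follow that straight line within its joint ranges
```

```bash
python3 - <<'E'
from h import *
p=[.518,.287,.2]
j=bot.current_joints();print(np.round(j,2))
C=[(abs(q[5]-j[5]),q,rv) for rv in rot(7) for q in[bot.inverse_kinematics(p,rv)] if q is not None]
for c in C:print(np.round(c[1],2))
rv=min(C,key=lambda c:c[0])[2]
bot.line_to([.55,.2,.23],rv,.2);bot.line_to(p,max_speed=.15);bot.hold(.2)
s=bot.read_camera("side");w=bot.read_camera("wrist")
cv2.imwrite("pics/held.png",np.hstack([cv2.resize(s["pixels"][60:220,180:320],(368,420)),cv2.resize(w["pixels"],(420,420))]))
for z in(.218,.17,.004):print(z,proj(s,[.518,.287,z]))
print(bot.current_opening(),bot.current_clock(),bot.current_contact_force(),proj(w,[.518,.287,.004]))
E
```

```text
[-0.18  0.28  1.41  0.    1.46  1.52]
[0.3  0.21 1.56 0.   1.36 1.75]
[ 0.3   0.21  1.56  0.    1.36 -1.39]
0.218 [215.60536168 127.83874605]
0.17 [216.8291446  140.87910066]
0.004 [220.71351744 182.27010119]
0.5782715423567546 31.05 [ 0.51681899 -1.15430036 -0.74588144] [283.11580055 190.22944744]
```

View pics/held.png

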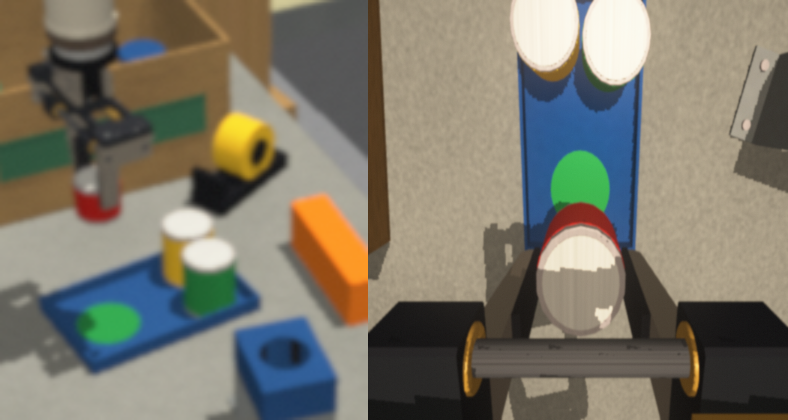

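```bash
python3 - <<'E'
from h import *
P=[.518,.287]
bot.line_to([*P,.06],max_speed=.12);bot.line_to([*P,.040],max_speed=.04);bot.hold(.3)
f0=bot.current_contact_force()[2];print(f0)
for z in np.arange(.0392,.028,-.0008):
    bot.line_to([*P,z],max_speed=.015);f=np.mean([bot.current_contact_force()[2] for _ in range(3)]);print(round(z,4),round(f,2))
    if f>f0+1.5:break
o=bot.current_opening();bot.set_gripper(o+.08);bot.set_gripper(.85);bot.hold(.2)
bot.line_to([*P,.20],max_speed=.1);
bot.goto([.4,.0,.35],bot.current_tool_rot());bot.hold(.3)
t=bot.read_camera("top");s=bot.read_camera("side");print(bot.current_clock(),bot.current_contact_force())
m=cv2.resize(t["pixels"][140:260,90:380],None,fx=2.4,fy=2.4,interpolation=2);n=cv2.resize(s["pixels"][130:330,180:370],(276,288))
cv2.imwrite("pics/fin.png",np.vstack([m,cv2.copyMakeBorder(n,0,0,0,m.shape[1]-276,0)]))
c=max(blobs(t,(50,120,60),(70,255,255),20)[1],key=cv2.contourArea);print(cv2.minAreaRect(c),proj(t,[*P,.052]))
for k in blobs(t,(5,150,100),(14,255,255),40)[1]:print(np.round(cv2.minAreaRect(k)[0],1))
E
```

```text
-0.4221048032530529
0.0392 -0.71
0.0384 -0.62
0.0376 -1.39
0.0368 -0.54
0.036 -1.86
0.0352 -1.5
0.0344 -0.74
0.0336 -0.43
0.0328 -0.92
0.032 -1.62
0.0312 -1.57
0.0304 3.95
40.8417 [-0.67049586  0.65594613  0.08726419]
((150.5802764892578, 226.24642944335938), (17.2249698638916, 26.31592559814453), 4.573921203613281) [139.67711565 225.8740869 ]
[466.6 232.9]
[360.3 205.5]
[388.5 144.9]
[154.2 111.3]
```

View pics/fin.png

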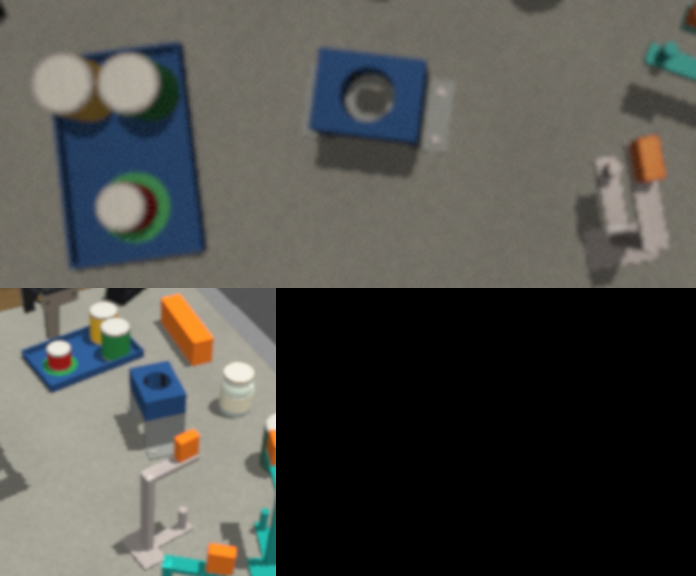

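```bash
python3 -c "
from workcell import bot
bot.job_done();print(bot.current_clock())"
```

```text
the job is handed in; nothing more can be done
the job is handed in; nothing more can be done
```

The red tin is out of the stand and upright on the green pad. I handed the job in at about 41 s on the robot's clock, against the 72 s limit.

- **Ejecting:** I gripped the grey ejector by its orange handle, slid its foot in from the stand's front and pushed the tin up. About 22–24 mm of its 48 mm stood out of the block. The force stayed around 5 N, and the wrist view afterwards showed the tin still centred.
- **Ejector:** I withdrew it and stood it back upright where it first stood, clear of the stand. The last top picture has its handle within about 1 px of its starting position.
- **Placing:** I lowered the tin until contact at about 4 N, then released it. Its lid was within 1 px (about 2–3 mm) of the pad's centre.
- **Left alone:** In the last pictures the corn and pea tins stand upright in the tray, and I never came near them. The turquoise look-alikes were not touched; their orange handles are where they were. The arm was clear of everything at hand-in.

Touchdown came about 3 mm lower than I had worked out, so the tin was probably gripped slightly higher than I estimated. One move was refused because I had picked the wrong half-turn of the wrist; nothing moved, and I redid it with the other half-turn.

I viewed 10 pictures.

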